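Lock the autosampler turntable with its spring clip

ROBOT

A 7-joint arm with a two-finger parallel gripper is mounted at the origin on the work surface. World frame = base frame: x ahead of the robot, y to its left, z up, the work surface at z = 0. Lengths are in m, angles in rad, forces in N, time in s.
With the tool pointing down it reaches from about 0.425 to 0.975 m from the base axis. Payload 16.7 kg.
Tool frame: the origin (TCP) lies midway between the tips of the shut fingers; the grasp point (between the pads) lies arm.tcp_to_grasp behind it (arm.tcp_to_grasp is the distance from the TCP to the grasp point, in m); z points along the fingers, y is the line along which they close (so a half turn about z gives the same grasp; the last joint's range is limited). The gripper opens to 85 mm and grips with 20 to 120 N. Pads are 22 mm wide; open, the fingers measure 114 mm over their backs; the gripper's body (76 mm by 85 mm) begins 54 mm behind the grasp point. The pads swing forward as they close: fully open they stand 13 mm farther back than shut.
Start: joints at [1.038, 0.426, 0.074, 1.606, -0.034, 1.111, -0.067], TCP at [0.253, -0.626, 0.231] pointing down, gripper open.
Joint ranges: [-2.85, 2.85], [-0.5, 2.14], [-1.23, 1.37], [0.21, 2.46], [-1.02, 4.16], [0.16, 2.05], [-2.73, 2.73]. Speed limits (rad/s): [1.89, 1.89, 2.39, 2.39, 3.01, 3.01, 3.01].

INTERFACE

Orientations are given as a unit quaternion [x, y, z, w].
In Python, from cell import status, imaging, arm gives the robot as it stands.
- The arm moves only by the tool send_rows, never from a script. Its argument "targets" is a list of rows, each an object of numbers: "tx", "ty", "tz": the shift along the tool's x, y, z in m; "rx", "ry", "rz": the turn, a rotation vector about the tool's x, y, z in rad. In form: [{"tx": .., "ty": .., "tz": .., "rx": .., "ry": .., "rz": ..}, ...]. A call has 1 to 10 rows; each row shifts and turns the commanded pose from where the row before left it, along the tool's axes as they then stand; what a row does not reach is not made up. A row lasts 1/10 s, in which the tool goes at most 50 mm and 8.59 degrees, less where a joint would pass 70% of its speed; a pose out of reach is approached as far as the arm can. A call is refused whole if a number of a shift passes 0.05 or a number of a turn 0.15, either way. A call with a gripper value outside its range is refused whole. "claw" is the opening, from 0 (shut) to 1 (fully open), set as the call begins (left out, the last holds). The fingers move at their own pace and stop on an object; the grip force is fixed at half the most. Time passes only in rows, so rows that do not move let the fingers close. It gives the time, the measured TCP pose, the force, the opening and the grip force at its end, in the units of the state.
- status.observe(): the state, without advancing time (a new reading comes with each control period).
- imaging.grab_frame(name): name is "side" or "top" or "wrist"; returns the picture (384x512x3 uint8, blue, green, red); there is no depth.
- imaging.get_calibration(name): a dict with "mtx" (3x3 intrinsics, pixels), "origin" and "rotation" of the camera in the world. Camera axes: x right, y up, looking along -z (the intrinsics and any distortion apply to the point x, -y, -z); pixel columns grow to the right and rows downward; lengths in m; the calibration is good to about 2 mm. A picture is of the moment at which its call begins: read the wrist's pose just before it. get_calibration takes no time and is no camera call; for the wrist camera it gives the pose at the moment of the call.
- arm.job_done(): hands the job in; it is judged then, once.
The state is a dict: "t": time; "joints": joint angles; "joint_vel": joint speeds; "effort": joint torques, N m; "ee_pos": TCP position; "tcp_rot": TCP orientation; "wrist_force": force on the tool from outside, world axes, zero at the start; "ft_torque": the same for the moment, N m; "opening": opening from 0.0 (shut) to 1.0 (fully open); "grip_force": force on a finger pad.
Only numpy, scipy, OpenCV 4.12 (cv2) and the standard library are available. Lean on these libraries where they do the work, as an engineer would, in place of code of your own. Each camera call takes 0.05 s, during which the arm holds its last target. There are 200 camera calls.

TASK

Lock the vial turntable on its spindle: take the larger of the two steel spring clips from the bench and push it sideways onto the spindle, into the groove just above the grey hub, until it snaps fully home. Then let go of it, and leave the smaller spare clip and the glassware standing where they are.

Things in the scene. Friction and masses are not known exactly. Their poses are not given: they have to be found in the camera images.
- sampler: White autosampler base 230 x 230 mm, top 70 mm above the bench, fixed; origin: centre of its underside. On it, coaxial, the turntable, which does not turn or yield: aluminium disc 190 mm across with short vials near the rim (none higher than 18 mm below the hub's top), and a grey hub 92 mm across. Its height is set anew each time and not reported: the hub's flat top lies 130 to 150 mm above the bench.
- spindle_axis (a point): Point on the spindle's vertical axis, on the base's top (70 mm up). The steel spindle stands on the hub's flat top: first the groove, 30 mm across, 12 mm high, its lower face being the hub's top; then the head, 44 mm across, 28 mm high. As the height is not reported, feel for it, e.g. lower the clip's arm tips onto the hub beside the spindle. The clip may be pushed on level from any side.
- clip_bore (a point): Centre of the larger steel clip's 31 mm wide bore, 4 mm above its underside. Clip: loose, 120 g, 112 mm long, flat part 8 mm thick, lies flat, goes on in that level attitude. x points out of the mouth, z up. Behind the bore a cross bar, inner face x = -15.5 mm, 48 mm wide, then a stem to x = -76. In front the arms narrow to a 21 mm throat at x = 15, then flare to 39 mm inside at x = 36 (tips y = +-25).
- clip_fin (a point): Centre of the larger clip's upright grip fin, the place to grasp: a block 34 mm long (clip x), 14 mm thick (clip y), 34 mm high, from 8 to 42 mm above the clip's underside. It lies 58 mm behind the bore centre (clip x = -58 mm) and 21 mm higher than it. Axes as for the clip. Touch lightly: pressed at its tips the clip can pivot in the fingers.
- clip_left (a joint): Spread of the larger clip's left (+y) arm, rad: 0 at rest, 0.115 where the throat passes the groove; springs back to 0. Pushing the clip level onto the groove takes about 7 to 12 N; past the throat it snaps in and the bore surrounds the groove with about 1 mm of play, cross bar against it. It does not go over the 44 mm head.
- clip_right (a joint): Spread of the larger clip's right (-y) arm, rad: as for the left.
- spare_fin (a point): Centre of the grip fin (30 x 14 x 34 mm) of the smaller spare clip, same pattern and material but 88 mm long with a 19 mm bore: not for this spindle. It lies loose on the bench.
- blue_cap_bottle: bystander: standing glass bottle with blue cap, 56 mm across, 110 mm tall; origin at the centre of its underside.
- jar: bystander: standing glass jar with white lid, 52 mm across, 60 mm tall; origin at the centre of its underside.
- beaker: bystander: standing glass beaker, 68 mm across, 70 mm tall; origin at the centre of its underside.
- vial: bystander: standing capped vial, 34 mm across, 55 mm tall; origin at the centre of its underside.
Not all that is in view belongs to the job. Leave any yellow look-alike of the part that bears clip_bore alone.

How it is judged:
At the end, for the whole second after the job is handed in: Larger clip around the groove: bore within 4 mm of the spindle axis from above, bore 128 to 164 mm high (below the head), both arms sprung back (under 0.05 rad), level within 0.15 rad, at rest; spare clip and glassware within 40 mm of their starts, glassware upright (horizontal distance between clip_bore and spindle_axis below 0.004 m and height (world z) of clip_bore between 0.128 and 0.164 m and value of joint each of clip_left, clip_right below 0.05 rad and angle between clip_bore's own z axis and vertical below 0.15 rad and velocity of joint each of clip_left, clip_right below 0.1 rad/s and distance of each of spare_fin, blue_cap_bottle, jar, beaker, vial from where it was at the start of the episode below 0.04 m and angle between each of blue_cap_bottle, jar, beaker, vial's own z axis and vertical below 0.3 rad); the robot touches nothing.
It fails at once if a piece of glassware is knocked over (angle between any of blue_cap_bottle, jar, beaker, vial's own z axis and vertical above 0.6 rad).
It also fails if it takes over 54 s, if anything falls off the work surface, if the arm or the gripper's body presses on something with over 40 N, if the wrist force passes 120 N, or if a joint passes its speed limit or range.

## Working session

There is one attempt and no reset: what is moved stays moved. The work goes in short steps, Python scripts to look and compute and a tool call to move; the robot and the scene stay as the last step left them, time stands still between calls to the robot, and variables do not carry over. Pictures are saved under pics/ and viewed, at most 10 in all, crops included, and the job is handed in when it is done.

Besides the shell and the picture viewer there is one more tool, called after ">>>" in YAML: its name, and indented under it one key for each argument. send_rows: Moves the arm, as the interface text tells. Its arguments: {"type":"object","properties":{"targets":{"type":"array"},"claw":{"type":"number"}},"required":["targets"]}

```bash
mkdir -p pics; python3 - <<'E'
from cell import status, imaging, arm
import cv2
s=status.observe(); print(s, arm.tcp_to_grasp)
for n in ("top","side"):
    c=imaging.get_calibration(n); print(n,c)
    cv2.imwrite(f"pics/{n}0.png",imaging.grab_frame(n))
E
```

```text
{'t': 0.0, 'joints': array([ 1.03752902,  0.42670643,  0.07388289,  1.60661381, -0.03410734,
        1.11079245, -0.0671076 ]), 'joint_vel': array([-3.64892944e-04,  5.99426413e-04,  8.95279042e-04, -1.58632810e-04,
        6.35751439e-05,  4.59517290e-04, -1.40977755e-03]), 'effort': array([-1.66530613e-04, -9.49835443e+01,  3.76055539e+00, -4.63522124e+01,
        1.92043389e-02,  1.00627707e-02, -2.35406574e-06]), 'ee_pos': array([ 0.25253499, -0.62554119,  0.23062561]), 'tcp_rot': array([ 9.81653407e-01,  1.90672999e-01, -1.67830762e-04, -6.07057070e-04]), 'wrist_force': array([ 0.46360679, -0.21144251,  0.52629648]), 'ft_torque': array([0.075096  , 0.03298061, 0.03151654]), 'grip_force': 0.0, 'opening': 1.000593702598555} 0.0187
top {'mtx': array([[374.22847855,   0.        , 260.41484034],
       [  0.        , 374.22847855, 192.22598974],
       [  0.        ,   0.        ,   1.        ]]), 'origin': array([ 0.34328447, -0.06024454,  0.93595268]), 'rotation': array([-0.07222329,  0.0798926 ,  0.71905031, -0.68656218])}
side {'mtx': array([[353.78368004,   0.        , 251.58430563],
       [  0.        , 353.78368004, 195.16197231],
       [  0.        ,   0.        ,   1.        ]]), 'origin': array([ 0.30555494, -0.52005892,  0.65298232]), 'rotation': array([ 0.3457607 , -0.07909994, -0.1905375 ,  0.91536233])}
```

View pics/top0.png

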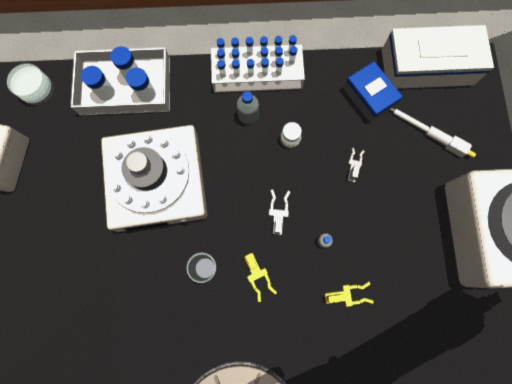

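View pics/side0.png

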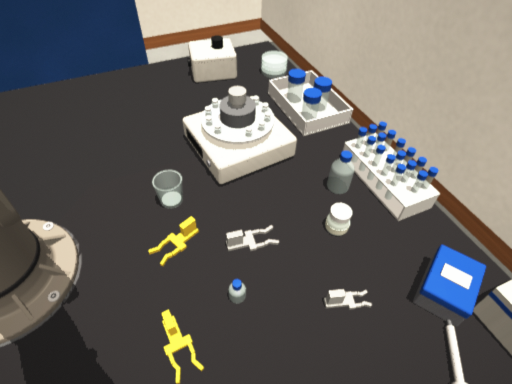

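The top view shows the large clip at about (279,212) with its mouth up, the spare at (355,165), the spindle head at about (137,162), the beaker at (202,267), the jar at (291,134), the bottle at (248,108) and the vial at (326,240). The yellow look-alikes are at (258,275) and (348,295). Next I'll enlarge the key parts.

```bash
cat > h.py <<'E'
import numpy as np, cv2
from scipy.spatial.transform import Rotation as R
from cell import status, imaging, arm
def ray(c,u,v):
    K=c["mtx"]; d=np.array([(u-K[0,2])/K[0,0],-(v-K[1,2])/K[1,1],-1.])
    q=np.array(c["rotation"]); return np.array(c["origin"]),R.from_quat(q).apply(d)
def onz(c,u,v,z):
    o,d=ray(c,u,v); return o+d*(z-o[2])/d[2]
def tri(c1,p1,c2,p2):
    o1,d1=ray(c1,*p1);o2,d2=ray(c2,*p2)
    s=np.linalg.lstsq(np.c_[d1,-d2],o2-o1,rcond=None)[0]
    a,b=o1+s[0]*d1,o2+s[1]*d2
    return (a+b)/2,np.linalg.norm(a-b)
def proj(c,P):
    K=c["mtx"];p=R.from_quat(np.array(c["rotation"])).inv().apply(np.asarray(P)-c["origin"])
    return np.c_[K[0,0]*p[...,0]/-p[...,2]+K[0,2], K[1,1]*-p[...,1]/-p[...,2]+K[1,2]] if p.ndim>1 else (K[0,0]*p[0]/-p[2]+K[0,2],K[1,1]*p[1]/p[2]+K[1,2])
E
python3 - <<'E'
from h import *
t=cv2.imread("pics/top0.png");s=cv2.imread("pics/side0.png")
def cr(im,x,y,w,h): return cv2.resize(im[y:y+h,x:x+w],None,fx=5,fy=5,interpolation=cv2.INTER_CUBIC)
a=np.hstack([cr(t,245,185,70,55),cr(t,100,125,80,55)])
b=np.hstack([cr(s,215,215,70,55),cr(s,200,80,80,55)])
cv2.imwrite("pics/crop0.png",np.vstack([a,b]))
c=imaging.get_calibration("top")
for n,u,v,z in [("fin",279,225,.04),("tipL",273,192,.004),("tipR",288,192,.004),("stemend",278,234,.004),("head",137,162,.18),("beaker",202,267,.0),("jar",291,134,.05),("bottle",248,97,.11),("vial",326,240,.05),("y1",258,275,0),("y2",348,295,0),("spare",355,165,0)]: print(n,onz(c,u,v,z).round(3))
E
```

```text
fin [ 0.457 -0.116  0.04 ]
tipL [ 0.546 -0.107  0.004]
tipR [ 0.544 -0.146  0.004]
stemend [ 0.439 -0.114  0.004]
head [0.585 0.184 0.18 ]
beaker [0.367 0.076 0.   ]
jar [ 0.683 -0.158  0.05 ]
bottle [ 0.758 -0.055  0.11 ]
vial [ 0.415 -0.224  0.05 ]
y1 [ 0.341 -0.06   0.   ]
y2 [ 0.284 -0.275  0.   ]
spare [ 0.609 -0.325  0.   ]
```

View pics/crop0.png

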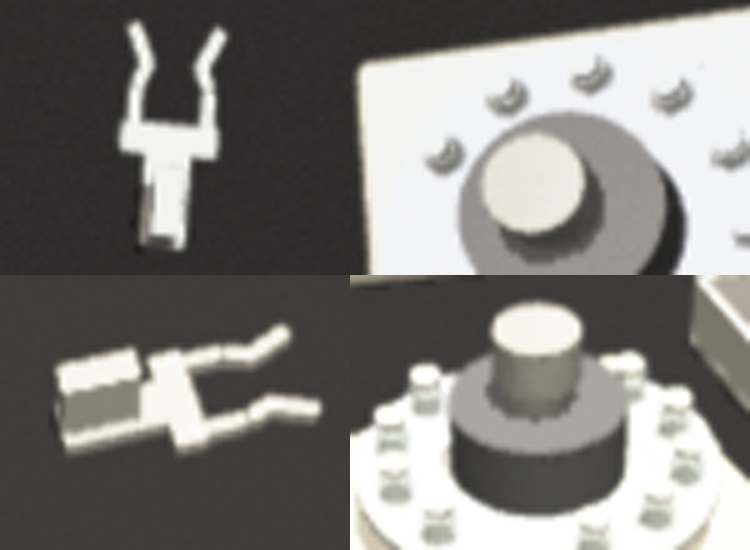

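The crops give these centres:

| Feature | Top image | Side image |
|---|---|---|
| Fin top | (279,226) | (234.8,234.4) |
| Head top | (136.6,161.6) | (237.4,90.8) |

The clip arm tips in the top image are at (272,190.4) and (289,192). Next I'll triangulate.

```bash
python3 - <<'E'
from h import *
T=imaging.get_calibration("top");S=imaging.get_calibration("side")
print("head",tri(T,(136.6,161.6),S,(237.4,90.8)))
print("fin",tri(T,(279,226),S,(234.8,234.4)))
# side tips
print("tipA",tri(T,(272,190.4),S,(215+283/5,215+55/5)))
print("tipB",tri(T,(289,192),S,(215+317/5,215+133/5)))
for z in (.17,.18,.19): print(onz(T,136.6,161.6,z),onz(S,237.4,90.8,z))
print(onz(T,279,226,.042),onz(S,234.8,234.4,.042))
a=onz(T,272,190.4,.008);b=onz(T,289,192,.008);m=(a+b)/2;f=onz(T,279,226,.042);print(a,b,np.linalg.norm(a-b),np.linalg.norm((m-f)[:2]),np.degrees(np.arctan2(*(m-f)[1::-1])))
print(imaging.get_calibration("wrist"), R.from_quat(status.observe()["tcp_rot"]).as_matrix().round(3))
E
```

```text
head (array([0.58622157, 0.18499934, 0.17848458]), np.float64(0.00098016351119918))
fin (array([ 0.45403344, -0.11528167,  0.04282942]), np.float64(0.0005594493317750803))
tipA (array([ 0.54837793, -0.10455577,  0.00932749]), np.float64(0.0018026113718785195))
tipB (array([ 0.54322122, -0.14767878,  0.0081788 ]), np.float64(0.00038143289173387464))
[0.58944942 0.18767516 0.17      ] [0.5906989  0.19754296 0.17      ]
[0.58623558 0.18443841 0.18      ] [0.58479508 0.18268523 0.18      ]
[0.58302174 0.18120166 0.19      ] [0.57889127 0.16782751 0.19      ]
[ 0.45385791 -0.11528515  0.042     ] [ 0.45451817 -0.11475249  0.042     ]
[ 0.54957558 -0.10481903  0.008     ] [ 0.54345026 -0.14774084  0.008     ] 0.04335667873910587 0.09330506518254948 -6.767282850521943
{'mtx': array([[272.09087821,   0.        , 255.50818317],
       [  0.        , 272.09087821, 193.26319077],
       [  0.        ,   0.        ,   1.        ]]), 'origin': array([ 0.31873277, -0.59779921,  0.37379723]), 'rotation': array([-0.11854158,  0.08054328, -0.55364662,  0.82032682])} [[ 0.927  0.374 -0.001]
 [ 0.374 -0.927  0.001]
 [-0.    -0.001 -1.   ]]
```

>>> send_rows:
  targets:
    - {"rz":0.1286}
    - {"rz":0.1286}
    - {"rz":0.1286}
    - {"rz":0.1286}
    - {"tx":0.0095,"ty":-0.038}
    - {"tx":0.0095,"ty":-0.038}
    - {"tx":0.0095,"ty":-0.038}
    - {"tx":0.0095,"ty":-0.038}
    - {"tx":0.0095,"ty":-0.038}
    - {"tx":0.0095,"ty":-0.038}
  claw: 1

```text
$.targets[0]: bad value
```

>>> send_rows:
  targets:
    - {"tx":0.0095,"ty":-0.038}
    - {"tx":0.0095,"ty":-0.038}
    - {"tx":0.0095,"ty":-0.038}
    - {"tx":0.0095,"ty":-0.038}
    - {"tx":0.0095,"ty":-0.038}
    - {"tx":0.0095,"ty":-0.038}
    - {"tx":0.0095,"ty":-0.038}
    - {"tx":0.0095,"ty":-0.038}
    - {}
    - {}

```text
$.targets[0]: bad value
```

```bash
python3 - <<'E'
from h import *
c=imaging.get_calibration("wrist"); s=status.observe(); im=imaging.grab_frame("wrist"); cv2.imwrite("pics/w1.png",im)
M=R.from_quat(s["tcp_rot"]).as_matrix(); print(s["t"],s["ee_pos"],s["joints"].round(2),M.round(3),np.degrees(np.arctan2(M[1,0],M[0,0])),c["origin"],c["rotation"])
E
```

```text
0.1 [ 0.25258928 -0.62553959  0.23068752] [ 1.04  0.43  0.07  1.61 -0.03  1.11 -0.07] [[ 0.927  0.374 -0.001]
 [ 0.374 -0.927  0.001]
 [-0.    -0.001 -1.   ]] 21.987598835017096 [ 0.31873277 -0.59779921  0.37379723] [-0.11854158  0.08054328 -0.55364662  0.82032682]
```

View pics/w1.png

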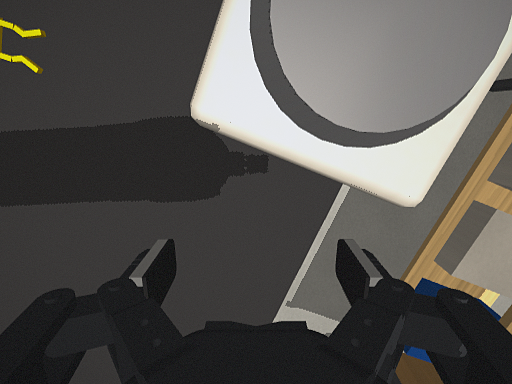

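The call was refused, apparently because each row needs all six keys. The wrist view shows only a stirrer plate ahead of the gripper, with its near corner at (410,205), so I'll move away from it first.

>>> send_rows:
  targets:
    - {"tx":0.0142,"ty":-0.0352,"tz":0,"rx":0,"ry":0,"rz":0}
    - {"tx":0.0142,"ty":-0.0352,"tz":0,"rx":0,"ry":0,"rz":0}
    - {"tx":0.0142,"ty":-0.0352,"tz":0,"rx":0,"ry":0,"rz":0}
    - {"tx":0.0142,"ty":-0.0352,"tz":0,"rx":0,"ry":0,"rz":0}
    - {"tx":0,"ty":0,"tz":0,"rx":0,"ry":0,"rz":0.1286}
    - {"tx":0,"ty":0,"tz":0,"rx":0,"ry":0,"rz":0.1286}
    - {"tx":0,"ty":0,"tz":0,"rx":0,"ry":0,"rz":0.1286}
    - {"tx":0,"ty":0,"tz":0,"rx":0,"ry":0,"rz":0.1286}
  claw: 1

```text
t: 0.95
ee_pos: [0.2526, -0.4739, 0.2313]
tcp_rot: [0.998, -0.068, -0.0, -0.0]
wrist_force: [-0.2, 0.3, 0.6]
opening: 1.002
grip_force: 0.0
```

>>> send_rows:
  targets:
    - {"tx":0.0153,"ty":-0.0381,"tz":0,"rx":0,"ry":0,"rz":0}
    - {"tx":0.0153,"ty":-0.0381,"tz":0,"rx":0,"ry":0,"rz":0}
    - {"tx":0.0153,"ty":-0.0381,"tz":0,"rx":0,"ry":0,"rz":0}
    - {"tx":0.0153,"ty":-0.0381,"tz":0,"rx":0,"ry":0,"rz":0}
    - {"tx":0.0153,"ty":-0.0381,"tz":0,"rx":0,"ry":0,"rz":0}
    - {"tx":0.0153,"ty":-0.0381,"tz":0,"rx":0,"ry":0,"rz":0}
    - {"tx":0.0153,"ty":-0.0381,"tz":0,"rx":0,"ry":0,"rz":0}
    - {"tx":0.0153,"ty":-0.0381,"tz":0,"rx":0,"ry":0,"rz":0}
    - {"tx":0.0153,"ty":-0.0381,"tz":0,"rx":0,"ry":0,"rz":0}
    - {"tx":0.0153,"ty":-0.0381,"tz":0,"rx":0,"ry":0,"rz":0}

```text
t: 1.95
ee_pos: [0.4545, -0.1147, 0.2314]
tcp_rot: [0.998, -0.065, 0.0, 0.0]
wrist_force: [2.0, -0.1, 0.6]
opening: 1.001
grip_force: 0.0
```

>>> send_rows:
  targets:
    - {"tx":0,"ty":0,"tz":0,"rx":0,"ry":0,"rz":0}
    - {"tx":0,"ty":0,"tz":0,"rx":0,"ry":0,"rz":0}
    - {"tx":0,"ty":0,"tz":0,"rx":0,"ry":0,"rz":0}

```text
t: 2.25
ee_pos: [0.4535, -0.1169, 0.2312]
tcp_rot: [0.998, -0.066, -0.0, 0.0]
wrist_force: [-0.6, -0.7, 0.6]
opening: 1.0
grip_force: 0.0
```

```bash
python3 - <<'E'
from h import *
c=imaging.get_calibration("wrist"); s=status.observe(); im=imaging.grab_frame("wrist"); cv2.imwrite("pics/w2.png",im)
M=R.from_quat(s["tcp_rot"]).as_matrix(); print(s["t"],s["ee_pos"],s["joints"].round(2),M.round(3),np.degrees(np.arctan2(M[1,0],M[0,0])),c["origin"].tolist(),c["rotation"].tolist())
E
```

```text
2.25 [ 0.45352683 -0.11694309  0.23116702] [ 0.36  0.1  -0.27  2.04  0.03  1.01 -1.62] [[ 0.991 -0.131 -0.001]
 [-0.131 -0.991 -0.   ]
 [-0.001  0.    -1.   ]] -7.538141102239267 [0.5242935478096665, -0.125380228811152, 0.37426388288246715] [0.09478412498519574, -0.10758670510099505, 0.7444801028805039, -0.6520662903043959]
```

View pics/w2.png

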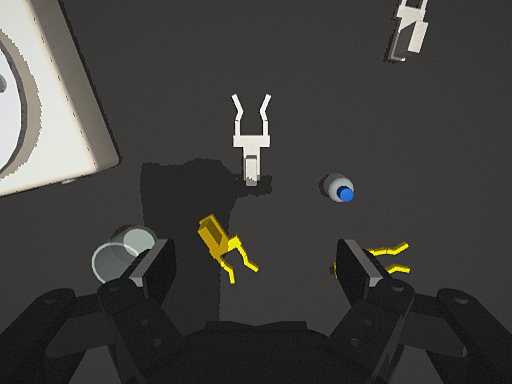

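The wrist view shows the large clip with its fin top at about (252,170), arm tips at (235,97) and (268,97), and cross bar at about (252,141). The vial at (341,190) and the yellow look-alike at (213,230) are clear of the fingers.

```bash
python3 - <<'E'
from h import *
c=imaging.get_calibration("wrist")
im=cv2.imread("pics/w2.png")
def model(x,y,h,z0=0):
    h=np.radians(h);P=[]
    for a,b,z in [(-41,7,42),(-41,-7,42),(-75,7,42),(-75,-7,42),(-15.5,24,8),(-15.5,-24,8),(15,13,8),(15,-13,8),(36,22,8),(36,-22,8)]:
        a+=58; P.append([x+(a*np.cos(h)-b*np.sin(h))/1e3,y+(a*np.sin(h)+b*np.cos(h))/1e3,z0+z/1e3])
    return np.array(P)
big=cv2.resize(im[85:195,210:300],None,fx=5,fy=5,interpolation=cv2.INTER_CUBIC)
for col,(x,y,h) in {(0,0,255):(.454,-.1155,-7.5)}.items():
    for u,v in proj(c,model(x,y,h)): cv2.circle(big,(int((u-210+.5)*5),int((v-85+.5)*5)),4,col,1)
cv2.imwrite("pics/w2c.png",big)
E
```

```text
(no output)
```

View pics/w2c.png

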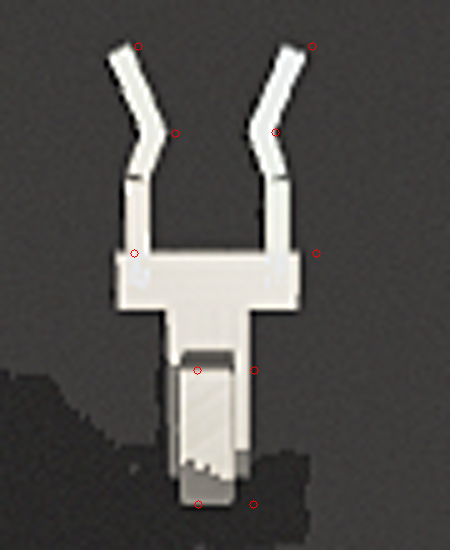

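The model overlay matches along the clip and in heading; the fin sits about 2–3 mm to the +y side. The stem is wider than the fin, so the fingertips should stay above 8 mm; I'll aim for TCP z = 0.011.

>>> send_rows:
  targets:
    - {"tx":0,"ty":-0.003,"tz":0.034,"rx":0,"ry":0,"rz":0}
    - {"tx":0,"ty":0,"tz":0.034,"rx":0,"ry":0,"rz":0}
    - {"tx":0,"ty":0,"tz":0.034,"rx":0,"ry":0,"rz":0}
    - {"tx":0,"ty":0,"tz":0.034,"rx":0,"ry":0,"rz":0}
    - {"tx":0,"ty":0,"tz":0.034,"rx":0,"ry":0,"rz":0}
    - {"tx":0,"ty":0,"tz":0.015,"rx":0,"ry":0,"rz":0}
    - {"tx":0,"ty":0,"tz":0.015,"rx":0,"ry":0,"rz":0}
    - {"tx":0,"ty":0,"tz":0.01,"rx":0,"ry":0,"rz":0}
    - {"tx":0,"ty":0,"tz":0,"rx":0,"ry":0,"rz":0}
    - {"tx":0,"ty":0,"tz":0,"rx":0,"ry":0,"rz":0}

```text
t: 3.3
ee_pos: [0.4545, -0.1136, 0.0217]
tcp_rot: [0.998, -0.066, 0.0, 0.0]
wrist_force: [0.0, -0.7, 0.2]
opening: 1.0
grip_force: 0.0
```

```bash
python3 - <<'E'
from h import *
s=status.observe(); print(s["t"],s["ee_pos"],s["wrist_force"])
E
```

```text
3.3 [ 0.45445616 -0.11363716  0.02170526] [ 0.02641693 -0.69225792  0.23992226]
```

>>> send_rows:
  targets:
    - {"tx":0,"ty":0,"tz":0.006,"rx":0,"ry":0,"rz":0}
    - {"tx":0,"ty":0,"tz":0.0047,"rx":0,"ry":0,"rz":0}
    - {"tx":0,"ty":0,"tz":0,"rx":0,"ry":0,"rz":0}

```text
t: 3.6
ee_pos: [0.4542, -0.1133, 0.0103]
tcp_rot: [0.998, -0.065, -0.0, -0.0]
wrist_force: [-0.2, 0.3, 1.1]
opening: 1.002
grip_force: 0.0
```

>>> send_rows:
  targets:
    - {"tx":0,"ty":0,"tz":0,"rx":0,"ry":0,"rz":0}
    - {"tx":0,"ty":0,"tz":0,"rx":0,"ry":0,"rz":0}
    - {"tx":0,"ty":0,"tz":0,"rx":0,"ry":0,"rz":0}
    - {"tx":0,"ty":0,"tz":0,"rx":0,"ry":0,"rz":0}
    - {"tx":0,"ty":0,"tz":0,"rx":0,"ry":0,"rz":0}
    - {"tx":0,"ty":0,"tz":0,"rx":0,"ry":0,"rz":0}
    - {"tx":0,"ty":0,"tz":0,"rx":0,"ry":0,"rz":0}
    - {"tx":0,"ty":0,"tz":0,"rx":0,"ry":0,"rz":0}
    - {"tx":0,"ty":0,"tz":0,"rx":0,"ry":0,"rz":0}
    - {"tx":0,"ty":0,"tz":0,"rx":0,"ry":0,"rz":0}
  claw: 0

```text
t: 4.6
ee_pos: [0.4545, -0.1132, 0.0109]
tcp_rot: [0.998, -0.065, 0.0, -0.0]
wrist_force: [-0.6, 0.7, 5.4]
opening: 0.156
grip_force: 58.5
```

>>> send_rows:
  targets:
    - {"tx":0,"ty":0,"tz":-0.005,"rx":0,"ry":0,"rz":0}
    - {"tx":0,"ty":0,"tz":-0.015,"rx":0,"ry":0,"rz":0}
    - {"tx":0,"ty":0,"tz":-0.025,"rx":0,"ry":0,"rz":0}
    - {"tx":0,"ty":0,"tz":-0.03,"rx":0,"ry":0,"rz":0}
    - {"tx":0,"ty":0,"tz":-0.03,"rx":0,"ry":0,"rz":0}
    - {"tx":0,"ty":0,"tz":-0.03,"rx":0,"ry":0,"rz":0}
    - {"tx":0,"ty":0,"tz":-0.03,"rx":0,"ry":0,"rz":0}
    - {"tx":0,"ty":0,"tz":-0.024,"rx":0,"ry":0,"rz":0}
    - {"tx":0,"ty":0,"tz":0,"rx":0,"ry":0,"rz":-0.0654}
    - {"tx":0,"ty":0,"tz":0,"rx":0,"ry":0,"rz":-0.0655}

```text
t: 5.6
ee_pos: [0.4546, -0.1133, 0.2008]
tcp_rot: [1.0, 0.001, 0.001, 0.0]
wrist_force: [0.5, -0.1, -1.3]
opening: 0.159
grip_force: 58.1
```

>>> send_rows:
  targets:
    - {"tx":0,"ty":-0.015,"tz":0,"rx":0,"ry":0,"rz":0}
    - {"tx":0,"ty":-0.034,"tz":0,"rx":0,"ry":0,"rz":0}
    - {"tx":0,"ty":-0.037,"tz":0,"rx":0,"ry":0,"rz":0}
    - {"tx":0,"ty":-0.037,"tz":0,"rx":0,"ry":0,"rz":0}
    - {"tx":0,"ty":-0.037,"tz":0,"rx":0,"ry":0,"rz":0}
    - {"tx":0,"ty":-0.037,"tz":0,"rx":0,"ry":0,"rz":0}
    - {"tx":0,"ty":-0.037,"tz":0,"rx":0,"ry":0,"rz":0}
    - {"tx":0,"ty":-0.034,"tz":0,"rx":0,"ry":0,"rz":0}
    - {"tx":0,"ty":-0.02,"tz":0,"rx":0,"ry":0,"rz":0}
    - {"tx":0,"ty":-0.01,"tz":0,"rx":0,"ry":0,"rz":0}

```text
t: 6.6
ee_pos: [0.4538, 0.1866, 0.1998]
tcp_rot: [1.0, 0.001, -0.0, -0.0]
wrist_force: [0.4, 0.0, -0.5]
opening: 0.152
grip_force: 58.3
```

>>> send_rows:
  targets:
    - {"tx":0,"ty":0,"tz":0,"rx":0,"ry":0,"rz":0}
    - {"tx":0,"ty":0,"tz":0,"rx":0,"ry":0,"rz":0}
    - {"tx":0,"ty":0,"tz":0,"rx":0,"ry":0,"rz":0}

```text
t: 6.9
ee_pos: [0.4545, 0.1833, 0.1996]
tcp_rot: [1.0, -0.001, -0.0, 0.0]
wrist_force: [0.4, -0.6, -2.1]
opening: 0.155
grip_force: 58.3
```

```bash
python3 - <<'E'
from h import *
c=imaging.get_calibration("wrist"); s=status.observe(); im=imaging.grab_frame("wrist"); cv2.imwrite("pics/w3raw.png",im)
M=R.from_quat(s["tcp_rot"]).as_matrix(); print(s["t"],s["ee_pos"],s["joints"].round(2),np.degrees(np.arctan2(M[1,0],M[0,0])),s["wrist_force"],s["opening"])
a=im[40:240,155:355]; cv2.imwrite("pics/w3.png",cv2.resize(im[:300,130:380],None,fx=2,fy=2,interpolation=cv2.INTER_CUBIC))
print("head",proj(c,[.586,.185,.1785]),"headbase",proj(c,[.586,.185,.1505]),"bore",proj(c,s["ee_pos"]+[.058,0,-.003]),"tips",proj(c,s["ee_pos"]+[.094,.022,-.003]),proj(c,s["ee_pos"]+[.094,-.022,-.003]))
E
```

```text
6.9 [0.45446077 0.18334664 0.19961156] [-0.04  0.2  -0.53  2.02  0.12  0.96 -2.2 ] -0.08248173459724041 [ 0.38588804 -0.55551711 -2.07866137] 0.15505823422440868
head (np.float64(253.58976975930057), np.float64(-8.86929945127281)) headbase (np.float64(253.84784970796116), np.float64(10.66466793166876)) bore (np.float64(257.0653038613604), np.float64(139.06807897377553)) tips (np.float64(212.26713767428438), np.float64(64.75625175510532)) (np.float64(301.814015593468), np.float64(64.58606628619151))
```

View pics/w3.png

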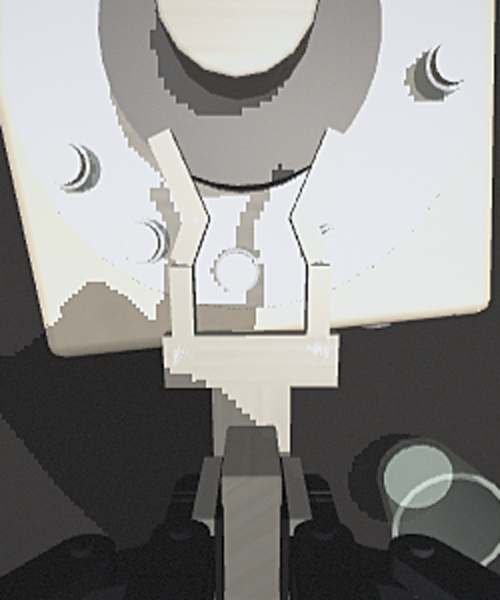

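The clip is held straight, with its midline at column 255 and tips at (210,66) and (299,66). The spindle and hub midline is at about column 249–250, so the tool needs to shift about 4 mm towards +y. Then I'll lower the tips onto the hub in front of the head.

>>> send_rows:
  targets:
    - {"tx":0.005,"ty":-0.0037,"tz":0,"rx":0,"ry":0,"rz":0}
    - {"tx":0.0045,"ty":0,"tz":0.01,"rx":0,"ry":0,"rz":0}
    - {"tx":0,"ty":0,"tz":0.015,"rx":0,"ry":0,"rz":0}
    - {"tx":0,"ty":0,"tz":0.012,"rx":0,"ry":0,"rz":0}
    - {"tx":0,"ty":0,"tz":0.006,"rx":0,"ry":0,"rz":0}
    - {"tx":0,"ty":0,"tz":0,"rx":0,"ry":0,"rz":0}
    - {"tx":0,"ty":0,"tz":0,"rx":0,"ry":0,"rz":0}
    - {"tx":0,"ty":0,"tz":0,"rx":0,"ry":0,"rz":0}

```text
t: 7.75
ee_pos: [0.4641, 0.1886, 0.1571]
tcp_rot: [1.0, 0.0, 0.0, -0.0]
wrist_force: [0.6, -0.3, -0.8]
opening: 0.157
grip_force: 58.3
```

>>> send_rows:
  targets:
    - {"tx":0,"ty":0,"tz":0.001,"rx":0,"ry":0,"rz":0}
    - {"tx":0,"ty":0,"tz":0.001,"rx":0,"ry":0,"rz":0}
    - {"tx":0,"ty":0,"tz":0,"rx":0,"ry":0,"rz":0}
    - {"tx":0,"ty":0,"tz":0,"rx":0,"ry":0,"rz":0}

```text
t: 8.15
ee_pos: [0.4638, 0.1884, 0.1547]
tcp_rot: [1.0, 0.0, 0.0, -0.0]
wrist_force: [0.2, -1.2, -0.9]
opening: 0.155
grip_force: 58.3
```

```bash
python3 - <<'E'
from h import *
s=status.observe(); print(s["t"],s["ee_pos"],s["wrist_force"],s["ft_torque"])
E
```

```text
8.15 [0.46384412 0.18841835 0.15470015] [ 0.22021281 -1.24655845 -0.86812932] [ 0.00885378  0.05463379 -0.01957538]
```

>>> send_rows:
  targets:
    - {"tx":0,"ty":0,"tz":0.001,"rx":0,"ry":0,"rz":0}
    - {"tx":0,"ty":0,"tz":0.001,"rx":0,"ry":0,"rz":0}
    - {"tx":0,"ty":0,"tz":0,"rx":0,"ry":0,"rz":0}
    - {"tx":0,"ty":0,"tz":0,"rx":0,"ry":0,"rz":0}

```text
t: 8.55
ee_pos: [0.4638, 0.1885, 0.1526]
tcp_rot: [1.0, 0.0, -0.0, -0.0]
wrist_force: [-0.2, -0.1, -2.2]
opening: 0.154
grip_force: 58.3
```

>>> send_rows:
  targets:
    - {"tx":0,"ty":0,"tz":0.001,"rx":0,"ry":0,"rz":0}
    - {"tx":0,"ty":0,"tz":0,"rx":0,"ry":0,"rz":0}
    - {"tx":0,"ty":0,"tz":0,"rx":0,"ry":0,"rz":0}

```text
t: 8.85
ee_pos: [0.4638, 0.1884, 0.1516]
tcp_rot: [1.0, 0.0, -0.0, -0.0]
wrist_force: [0.4, 0.1, -1.6]
opening: 0.153
grip_force: 58.3
```

```bash
cat > st.py <<'E'
from h import *
s=status.observe(); print(s["t"],s["ee_pos"],s["wrist_force"].round(2),s["ft_torque"].round(3))
E
python3 st.py
```

```text
8.85 [0.46382218 0.18842924 0.15163332] [ 0.39  0.13 -1.64] [ 0.007  0.077 -0.062]
```

>>> send_rows:
  targets:
    - {"tx":0,"ty":0,"tz":0.001,"rx":0,"ry":0,"rz":0}
    - {"tx":0,"ty":0,"tz":0,"rx":0,"ry":0,"rz":0}
    - {"tx":0,"ty":0,"tz":0,"rx":0,"ry":0,"rz":0}

```text
t: 9.15
ee_pos: [0.4639, 0.1886, 0.1508]
tcp_rot: [1.0, 0.0, 0.0, -0.0]
wrist_force: [-3.1, 0.3, 3.6]
opening: 0.157
grip_force: 59.1
```

```bash
python3 st.py
```

```text
9.15 [0.46389619 0.18855335 0.15081796] [-3.08  0.31  3.55] [-0.049  0.111 -0.022]
```

>>> send_rows:
  targets:
    - {"tx":0,"ty":0,"tz":0.0007,"rx":0,"ry":0,"rz":0}
    - {"tx":0,"ty":0,"tz":0,"rx":0,"ry":0,"rz":0}
    - {"tx":0,"ty":0,"tz":0,"rx":0,"ry":0,"rz":0}

```text
t: 9.45
ee_pos: [0.464, 0.1887, 0.1502]
tcp_rot: [1.0, 0.0, 0.0, -0.0]
wrist_force: [-3.3, -0.5, 6.7]
opening: 0.154
grip_force: 59.5
```

```bash
python3 st.py
```

```text
9.45 [0.46399313 0.18872751 0.15024407] [-3.31 -0.51  6.74] [0.022 0.059 0.033]
```

Contact came at TCP z ≈ 0.1512, so the hub top is at about 0.140 m and agrees with the cameras. I'll raise about 2 mm to centre the clip in the groove and check sideways alignment.

>>> send_rows:
  targets:
    - {"tx":0,"ty":0,"tz":-0.0015,"rx":0,"ry":0,"rz":0}
    - {"tx":0,"ty":0,"tz":-0.0014,"rx":0,"ry":0,"rz":0}
    - {"tx":0,"ty":0,"tz":0,"rx":0,"ry":0,"rz":0}
    - {"tx":0,"ty":0,"tz":0,"rx":0,"ry":0,"rz":0}

```text
t: 9.85
ee_pos: [0.4637, 0.1883, 0.1527]
tcp_rot: [1.0, 0.0, -0.0, 0.0]
wrist_force: [0.6, 1.2, -1.5]
opening: 0.156
grip_force: 58.5
```

```bash
python3 st.py; python3 - <<'E'
from h import *
c=imaging.get_calibration("wrist"); im=imaging.grab_frame("wrist")
cv2.imwrite("pics/w4.png",cv2.resize(im[:200,155:355],None,fx=3,fy=3,interpolation=cv2.INTER_CUBIC))
p=status.observe()["ee_pos"]
print("head front top",proj(c,[.564,.1865,.180]),"tips",proj(c,p+[.094,.022,-.003]),proj(c,p+[.094,-.022,-.003]))
E
```

```text
9.85 [0.4637428  0.1883417  0.15274716] [ 0.63  1.24 -1.49] [ 0.008  0.053 -0.046]
head front top (np.float64(262.83691115919873), np.float64(33.01198485834536)) tips (np.float64(212.52665627530442), np.float64(64.70453779122087)) (np.float64(302.07387247252035), np.float64(64.68172525843693))
```

View pics/w4.png

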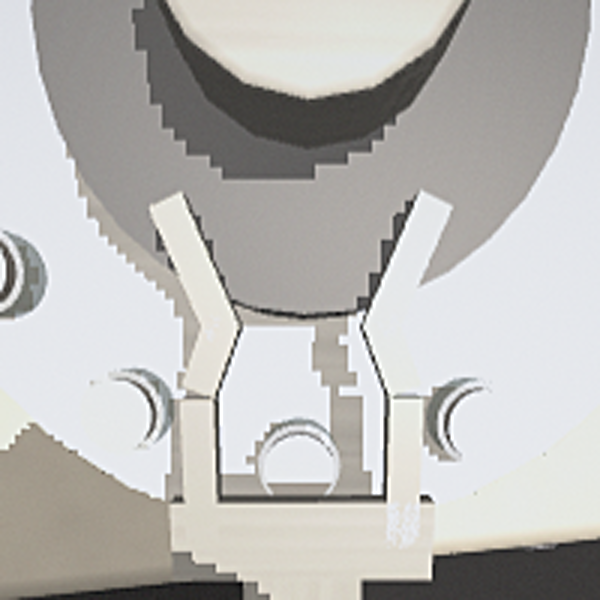

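Clip midline is at column 301 in the crop and the hub/head midline at about 311–315, so I'll shift about 1.6 mm towards −y and start in. The tips are well clear of the head, and the hub edge agrees in x.

>>> send_rows:
  targets:
    - {"tx":0,"ty":0.0016,"tz":0,"rx":0,"ry":0,"rz":0}
    - {"tx":0.006,"ty":0,"tz":0,"rx":0,"ry":0,"rz":0}
    - {"tx":0.006,"ty":0,"tz":0,"rx":0,"ry":0,"rz":0}
    - {"tx":0.006,"ty":0,"tz":0,"rx":0,"ry":0,"rz":0}
    - {"tx":0.006,"ty":0,"tz":0,"rx":0,"ry":0,"rz":0}
    - {"tx":0.004,"ty":0,"tz":0,"rx":0,"ry":0,"rz":0}
    - {"tx":0,"ty":0,"tz":0,"rx":0,"ry":0,"rz":0}
    - {"tx":0,"ty":0,"tz":0,"rx":0,"ry":0,"rz":0}

```text
t: 10.7
ee_pos: [0.4917, 0.1869, 0.1527]
tcp_rot: [1.0, 0.0, -0.0, -0.0]
wrist_force: [-0.3, -1.0, -1.0]
opening: 0.155
grip_force: 58.5
```

```bash
python3 st.py
```

```text
10.7 [0.49171644 0.18687624 0.15274718] [-0.27 -0.96 -1.04] [ 0.045  0.017 -0.004]
```

>>> send_rows:
  targets:
    - {"tx":0.003,"ty":0,"tz":0,"rx":0,"ry":0,"rz":0}
    - {"tx":0.003,"ty":0,"tz":0,"rx":0,"ry":0,"rz":0}
    - {"tx":0.002,"ty":0,"tz":0,"rx":0,"ry":0,"rz":0}
    - {"tx":0,"ty":0,"tz":0,"rx":0,"ry":0,"rz":0}
    - {"tx":0,"ty":0,"tz":0,"rx":0,"ry":0,"rz":0}

```text
t: 11.2
ee_pos: [0.4999, 0.1869, 0.1528]
tcp_rot: [1.0, 0.0, 0.0, -0.0]
wrist_force: [-0.5, -0.4, -1.4]
opening: 0.159
grip_force: 58.3
```

```bash
python3 st.py
```

```text
11.2 [0.49986929 0.18685612 0.1528103 ] [-0.53 -0.39 -1.37] [ 0.018  0.009 -0.016]
```

>>> send_rows:
  targets:
    - {"tx":0.003,"ty":0,"tz":0,"rx":0,"ry":0,"rz":0}
    - {"tx":0.003,"ty":0,"tz":0,"rx":0,"ry":0,"rz":0}
    - {"tx":0.001,"ty":0,"tz":0,"rx":0,"ry":0,"rz":0}
    - {"tx":0,"ty":0,"tz":0,"rx":0,"ry":0,"rz":0}

```text
t: 11.6
ee_pos: [0.5063, 0.1868, 0.1525]
tcp_rot: [1.0, 0.0, -0.001, 0.0]
wrist_force: [-3.4, -0.3, -2.2]
opening: 0.153
grip_force: 58.3
```

```bash
python3 st.py
```

```text
11.6 [0.50629593 0.18675659 0.15246096] [-3.43 -0.27 -2.17] [ 0.002  1.129 -0.032]
```

>>> send_rows:
  targets:
    - {"tx":0.003,"ty":0,"tz":0,"rx":0,"ry":0,"rz":0}
    - {"tx":0.003,"ty":0,"tz":0,"rx":0,"ry":0,"rz":0}
    - {"tx":0,"ty":0,"tz":0,"rx":0,"ry":0,"rz":0}
    - {"tx":0,"ty":0,"tz":0,"rx":0,"ry":0,"rz":0}

```text
t: 12.0
ee_pos: [0.5133, 0.1868, 0.1529]
tcp_rot: [1.0, -0.0, 0.0, -0.0]
wrist_force: [1.8, -0.4, -4.8]
opening: 0.152
grip_force: 58.3
```

```bash
python3 st.py
```

```text
12.0 [0.51331847 0.18682009 0.15290298] [ 1.78 -0.37 -4.75] [-0.016 -0.23   0.003]
```

The throat has just passed, since Fx has changed sign. I'll go on until the cross bar seats.

>>> send_rows:
  targets:
    - {"tx":0.003,"ty":0,"tz":0,"rx":0,"ry":0,"rz":0}
    - {"tx":0.003,"ty":0,"tz":0,"rx":0,"ry":0,"rz":0}
    - {"tx":0.003,"ty":0,"tz":0,"rx":0,"ry":0,"rz":0}
    - {"tx":0,"ty":0,"tz":0,"rx":0,"ry":0,"rz":0}
    - {"tx":0,"ty":0,"tz":0,"rx":0,"ry":0,"rz":0}

```text
t: 12.5
ee_pos: [0.5224, 0.1869, 0.153]
tcp_rot: [1.0, -0.0, 0.0, -0.0]
wrist_force: [3.5, -0.2, -1.3]
opening: 0.155
grip_force: 58.5
```

```bash
python3 st.py
```

```text
12.5 [0.52240981 0.18690876 0.15303457] [ 3.48 -0.16 -1.34] [-0.06  -0.627 -0.016]
```

>>> send_rows:
  targets:
    - {"tx":0.002,"ty":0,"tz":0,"rx":0,"ry":0,"rz":0}
    - {"tx":0.002,"ty":0,"tz":0,"rx":0,"ry":0,"rz":0}
    - {"tx":0,"ty":0,"tz":0,"rx":0,"ry":0,"rz":0}
    - {"tx":0,"ty":0,"tz":0,"rx":0,"ry":0,"rz":0}

```text
t: 12.9
ee_pos: [0.5259, 0.1869, 0.1528]
tcp_rot: [1.0, 0.0, 0.0, -0.0]
wrist_force: [0.3, -0.3, -1.9]
opening: 0.151
grip_force: 58.5
```

```bash
python3 st.py
```

```text
12.9 [0.52587603 0.18687651 0.15282529] [ 0.26 -0.28 -1.89] [-0.062 -0.17   0.003]
```

>>> send_rows:
  targets:
    - {"tx":0.001,"ty":0,"tz":0,"rx":0,"ry":0,"rz":0}
    - {"tx":0.001,"ty":0,"tz":0,"rx":0,"ry":0,"rz":0}
    - {"tx":0,"ty":0,"tz":0,"rx":0,"ry":0,"rz":0}
    - {"tx":0,"ty":0,"tz":0,"rx":0,"ry":0,"rz":0}

```text
t: 13.3
ee_pos: [0.5276, 0.1869, 0.1528]
tcp_rot: [1.0, 0.0, -0.0, 0.0]
wrist_force: [-2.9, -0.6, -0.5]
opening: 0.154
grip_force: 58.8
```

```bash
python3 st.py
```

```text
13.3 [0.52756488 0.18694672 0.15278805] [-2.92 -0.64 -0.46] [ 0.067  0.547 -0.025]
```

>>> send_rows:
  targets:
    - {"tx":0.001,"ty":0,"tz":0,"rx":0,"ry":0,"rz":0}
    - {"tx":0,"ty":0,"tz":0,"rx":0,"ry":0,"rz":0}
    - {"tx":0,"ty":0,"tz":0,"rx":0,"ry":0,"rz":0}

```text
t: 13.6
ee_pos: [0.5277, 0.1869, 0.1526]
tcp_rot: [1.0, 0.0, -0.001, 0.0]
wrist_force: [-8.1, 0.1, 2.4]
opening: 0.153
grip_force: 59.2
```

```bash
python3 st.py
```

```text
13.6 [0.52774963 0.1869104  0.15262484] [-8.05  0.1   2.36] [-0.034  1.871  0.002]
```

The cross bar is seated, with −8 N at x = 0.5277. I'll relieve the load, settle the clip to the hub and open.

>>> send_rows:
  targets:
    - {"tx":-0.0012,"ty":0,"tz":0.0013,"rx":0,"ry":0,"rz":0}
    - {"tx":0,"ty":0,"tz":0,"rx":0,"ry":0,"rz":0}
    - {"tx":0,"ty":0,"tz":0,"rx":0,"ry":0,"rz":0}

```text
t: 13.9
ee_pos: [0.5276, 0.1869, 0.1515]
tcp_rot: [1.0, 0.0, -0.0, -0.0]
wrist_force: [-1.4, 0.3, -1.9]
opening: 0.152
grip_force: 58.6
```

```bash
python3 st.py
```

```text
13.9 [0.52758912 0.18692733 0.15147145] [-1.39  0.3  -1.91] [0.127 0.484 0.013]
```

>>> send_rows:
  targets:
    - {"tx":0,"ty":0,"tz":0,"rx":0,"ry":0,"rz":0}
    - {"tx":0,"ty":0,"tz":0,"rx":0,"ry":0,"rz":0}
    - {"tx":0,"ty":0,"tz":0,"rx":0,"ry":0,"rz":0}
    - {"tx":0,"ty":0,"tz":0,"rx":0,"ry":0,"rz":0}
    - {"tx":0,"ty":0,"tz":0,"rx":0,"ry":0,"rz":0}
    - {"tx":0,"ty":0,"tz":0,"rx":0,"ry":0,"rz":0}
    - {"tx":0,"ty":0,"tz":0,"rx":0,"ry":0,"rz":0}
    - {"tx":0,"ty":0,"tz":0,"rx":0,"ry":0,"rz":0}
  claw: 0.6

```text
t: 14.7
ee_pos: [0.5276, 0.1869, 0.1516]
tcp_rot: [1.0, 0.0, 0.0, -0.0]
wrist_force: [-1.3, -0.3, -0.4]
opening: 0.599
grip_force: 0.0
```

>>> send_rows:
  targets:
    - {"tx":0,"ty":0,"tz":-0.005,"rx":0,"ry":0,"rz":0}
    - {"tx":0,"ty":0,"tz":-0.01,"rx":0,"ry":0,"rz":0}
    - {"tx":0,"ty":0,"tz":-0.02,"rx":0,"ry":0,"rz":0}
    - {"tx":0,"ty":0,"tz":-0.03,"rx":0,"ry":0,"rz":0}
    - {"tx":0,"ty":0,"tz":-0.03,"rx":0,"ry":0,"rz":0}
    - {"tx":-0.02,"ty":0,"tz":-0.02,"rx":0,"ry":0,"rz":0}
    - {"tx":-0.02,"ty":0,"tz":0,"rx":0,"ry":0,"rz":0}
    - {"tx":0,"ty":0,"tz":0,"rx":0,"ry":0,"rz":0}
    - {"tx":0,"ty":0,"tz":0,"rx":0,"ry":0,"rz":0}
    - {"tx":0,"ty":0,"tz":0,"rx":0,"ry":0,"rz":0}

```text
t: 15.7
ee_pos: [0.4881, 0.1867, 0.2667]
tcp_rot: [1.0, -0.0, 0.0, -0.0]
wrist_force: [-0.2, -0.6, -0.6]
opening: 0.602
grip_force: 0.0
```

```bash
python3 st.py; python3 - <<'E'
from h import *
w=imaging.grab_frame("wrist"); s=imaging.grab_frame("side")
a=cv2.resize(w[:,106:406],(400,512)); b=cv2.resize(s[60:188,190:290],(400,512),interpolation=cv2.INTER_CUBIC)
cv2.imwrite("pics/end.png",np.hstack([a,b]))
E
```

```text
15.7 [0.48813336 0.18673872 0.26672327] [-0.25 -0.55 -0.64] [-0.025 -0.     0.012]
```

View pics/end.png

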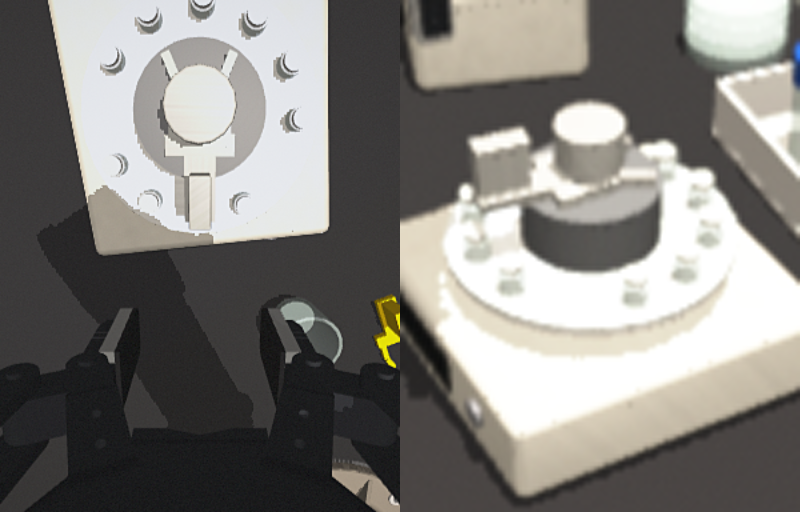

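The clip is seated around the groove and lies level. Its tips show evenly beyond the head at (168,62) and (230,62) in the left half of the picture, the cross bar touches the spindle, and the gripper is well clear.

```bash
python3 -c "
from cell import arm
print(arm.job_done())"
```

```text
the job is handed in; nothing more can be done
None
```

I pushed the larger clip home in the spindle groove, released it with the gripper clear, and handed the job in; the final pictures show it seated and level, the spare clip and glassware were not touched, and no verdict came back.

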